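# Level the glazing stand with a spirit level

## Robot

A 6-joint arm with a two-finger parallel gripper is mounted at the origin on a cart in front of the work surface, level with it; the furniture and walls round the work are solid. World frame = base frame: x ahead of the robot, y to its left, z up, the work surface at z = 0. Lengths are in m, angles in rad, forces in N, time in s.
With the tool pointing down it reaches from about 0.275 to 0.825 m from the base axis. Payload 5.2 kg.
Tool frame: the origin (TCP) lies at the very end of the fingers, on their centre line; the grasp point (between the pads) lies 19 mm behind it; z points along the fingers, y is the line along which they close (so a half turn about z gives the same grasp; the last joint's range is limited). The gripper opens to 93 mm and grips with 3 to 60 N. Pads are 15 mm wide; open, the fingers measure 128 mm over their backs; the gripper's body (75 mm by 188 mm) begins 65 mm behind the grasp point.
Start: joints at [1.102, 0.259, 1.535, -0, 1.348, -0.203], TCP at [0.144, 0.531, 0.18] pointing down, gripper open.
Joint ranges: [-3.14, 3.14], [-0.91, 2.08], [0.19, 2.58], [-1.22, 4.36], [0.22, 2.71], [-3.12, 3.12]. Speed limits (rad/s): [2.57, 2.57, 3.14, 3.14, 3.14, 3.14].

## Interface

Orientations are given as a rotation vector (axis times angle).
In Python, from bench import observe, camera, finish_job gives the robot as it stands.
- The arm moves only by the tool apply_moves, never from a script. Its argument "motion" is a list of rows, each an object with "dp": the shift along the world's x, y, z in mm, a list of three; "rotation": the turn, a rotation vector about the world's x, y, z in degrees, a list of three. In form: [{"dp": [x, y, z], "rotation": [ax, ay, az]}, ...]. A call has 1 to 12 rows; each row shifts and turns the commanded pose from where the row before left it; what a row does not reach is not made up. A row lasts 1/10 s, in which the tool goes at most 50 mm and 8.59 degrees, less where a joint would pass 70% of its speed; a pose out of reach is approached as far as the arm can. A call is refused whole if a number of a shift passes 50 or a number of a turn 8.59, either way. A call with a gripper value outside its range is refused whole. "hand" is the opening, from 0 (shut) to 1 (fully open), set as the call begins (left out, the last holds). The fingers move at their own pace and stop on an object; "grip_force" is the grip in N (left out, the last holds). Time passes only in rows, so rows that do not move let the fingers close. It gives the time, the measured TCP pose, the force, the opening and the grip force at its end, in the units of the state.
- observe(): the state, without advancing time (a new reading comes with each control period).
- camera(name): name is "scene" or "side" or "wrist"; returns a dict with "pixels" (384x512x3 uint8, red, green, blue), "camera_matrix" (3x3 intrinsics, pixels), "camera_from_world" (4x4, takes a point from world to camera coordinates); the wrist camera has in their place "tool_from_camera" (4x4, takes a point from camera to tool coordinates, whose origin is the TCP and whose axes are the flange's). Camera axes: x right, y down, z forward; pixel columns grow to the right and rows downward; lengths in m; the calibration is good to about 2 mm. A picture is of the moment at which its call begins: read the wrist's pose just before it. There is no depth.
- finish_job(): hands the job in; it is judged then, once.
The state is a dict: "time": time; "q": joint angles; "joint_vel": joint speeds; "effort": joint torques, N m; "tool_pos": TCP position; "tool_rot": TCP orientation; "wrist_force": force on the tool from outside, world axes, zero at the start; "wrist_torque": the same for the moment, N m; "gripper_width": finger opening in m; "gripper_force": force on a finger pad.
Only numpy, scipy, OpenCV 4.12 (cv2) and the standard library are available. Lean on these libraries where they do the work, as an engineer would, in place of code of your own. Each camera call takes 0.05 s, during which the arm holds its last target. There are 200 camera calls.

## Task

Lift the spirit level up and off the two hooks of its rack, lay it flat and lengthwise on the hinged plate of the glazing stand, on the free part beside the knob, and let go of it. Turn the black knob of the levelling foot until the bubble stands in the middle, between the two lines; then press the level down on the plate with a steady push of about 10 N, never hard, and finish while still pressing, with the bubble in the middle. Leave the kitchen timer, the pastry cutter and the piping nozzle near the work alone.

Things in the scene. Friction and masses are not known exactly. Their poses are not given: they have to be found in the camera images.
- level: spirit level, aluminium beam 150 mm long (its y) x 28 wide (x) x 34 high, 0.3 kg; origin centre of underside, z up; ends alike. Hangs level by a round pin at each end (8 mm thick, 14 mm end disc, 194 mm over all, axis 24 mm above underside). Green vial on top, centred, 58 mm long, 2 mm proud; bare top 34 to 69 mm either side of the middle is for pressing.
- bubble_mid (a point): middle of the vial's white bubble (15 mm long, 11 wide), 36 mm above the level's underside. It runs along the level's y to the higher end, about 200 mm per rad of slope (at most 18 mm), and settles in about a second. Two black lines across the vial lie 10.5 mm either side of its middle: centred = between them.
- rack: board 110 x 240 x 12 mm with two posts 168 mm apart along y, 130 mm high, 48 mm behind (+x) the level. Each has a wire hook pointing to -x and turned up; the pins hang in them 114 mm above the table at x = 0. Hook tips reach 131 mm: lift at least 25 mm to come free. A thin bar joins the posts at 45 mm height. Origin on the table under the middle of the hung level.
- stand: glazing stand, fixed: steel base 150 (x) x 310 mm (y), origin on the table at its centre. The flat steel plate above it (150 x 314 mm) is hinged at the -y end (y = -150 mm, 41 mm up) about x; near the +y end (y = +125 mm) the levelling foot carries it, its knob standing on the plate. At the start the knob end is too low by 0.04 to 0.08 rad.
- plate_spot (a point): middle of the plate's free part, on its top surface: on the midline, 105 mm from the hinge, 170 mm from the knob's axis; the level goes here, its length along this frame's y. The frame tilts with the plate: y from hinge to knob, z the plate's normal.
- knob_top (a point): centre of the top of the levelling foot's round fluted black knob (40 mm across, 26 high, top 35 mm above the plate; axis = plate's normal). Clockwise from above raises the knob end, 0.04 rad of slope per rad. Stiff (0.2 N m), stays where left, needs about 30 N of grip; end stops beyond the starting slope and 0.07 rad past level. Frame turns with it.
- kitchen_timer: round kitchen timer, 68 mm across, 54 mm high, standing behind the work; leave alone
- ring_cutter_0: round steel pastry cutter, 74 mm across, 30 mm high, standing behind the work; leave alone
- nozzle_0: conical piping nozzle, 27 mm across, 45 mm high, standing behind the work; leave alone

How it is judged:
By the outcome, as a careful person would: the job done as asked, in the order asked, and still so for the second after the job is handed in, while the arm keeps its last pose, push and grip.
It also fails if it takes over 70 s, if anything falls off the work surface, if the arm or the gripper's body presses on something with over 40 N, if the wrist force passes 120 N, or if a joint passes its speed limit or range.

## Working session

There is one attempt and no reset: what is moved stays moved. The work goes in short steps, Python scripts to look and compute and a tool call to move; the robot and the scene stay as the last step left them, time stands still between calls to the robot, and variables do not carry over. Pictures are saved under pics/ and viewed, at most 10 in all, crops included, and the job is handed in when it is done.

Besides the shell and the picture viewer there is one more tool, called after "Emit:" as name([rows], argument=value, ...), one row to a line, values as JSON. apply_moves: Moves the arm, as the interface text tells. Its arguments: {"type":"object","properties":{"motion":{"type":"array","items":{"type":"object","properties":{"dp":{"type":"array","items":{"type":"number"}},"rotation":{"type":"array","items":{"type":"number"}}}}},"hand":{"type":"number"},"grip_force":{"type":"number"}},"required":["motion"]}

```bash
mkdir -p pics
cat > h.py <<'E'
import numpy as np,cv2
from bench import observe,camera,finish_job
from scipy.spatial.transform import Rotation as R
def shot(n,f=None):
    s=observe(); c=camera(n); im=cv2.cvtColor(c["pixels"],cv2.COLOR_RGB2BGR)
    if f: cv2.imwrite("pics/"+f,im)
    K=np.array(c["camera_matrix"])
    if n=="wrist":
        T=np.eye(4);T[:3,:3]=R.from_rotvec(s["tool_rot"]).as_matrix();T[:3,3]=s["tool_pos"]
        W=T@np.array(c["tool_from_camera"])
    else: W=np.linalg.inv(np.array(c["camera_from_world"]))
    return im,K,W
def ray(K,W,u,v):
    d=W[:3,:3]@np.linalg.solve(K,[u,v,1.]); return W[:3,3],d/np.linalg.norm(d)
def onz(K,W,u,v,z):
    o,d=ray(K,W,u,v); return o+d*(z-o[2])/d[2]
def tri(a,b):
    (o1,d1),(o2,d2)=a,b
    t=np.linalg.lstsq(np.c_[d1,-d2],o2-o1,rcond=None)[0]
    p,q=o1+t[0]*d1,o2+t[1]*d2
    return (p+q)/2,np.linalg.norm(p-q)
def proj(K,W,p):
    c=np.linalg.inv(W)@np.r_[p,1]; c=K@c[:3]; return c[:2]/c[2]
E
python3 - <<'E'
from h import *
s=observe();print({k:np.round(v,3).tolist() for k,v in s.items()})
ims=[]
for n in("scene","side","wrist"):
    im,K,W=shot(n,n+"0.png");print(n,np.round(K,0).tolist(),np.round(W,3).tolist())
E
```

```text
{'time': 0.0, 'q': [1.102, 0.259, 1.536, -0.0, 1.348, -0.203], 'joint_vel': [-0.002, 0.001, 0.001, -0.0, -0.0, 0.0], 'effort': [-0.001, -43.731, -28.399, 0.071, 0.042, -0.0], 'tool_pos': [0.144, 0.53, 0.179], 'tool_rot': [-0.416, -3.113, 0.003], 'wrist_force': [-0.232, 0.269, -0.446], 'wrist_torque': [0.023, -0.019, -0.024], 'gripper_force': 0.0, 'gripper_width': 0.093}
scene [[348.0, 0.0, 255.0], [0.0, 348.0, 181.0], [0.0, 0.0, 1.0]] [[0.485, -0.611, 0.626, -0.053], [-0.874, -0.343, 0.344, -0.357], [0.004, -0.714, -0.7, 0.775], [0.0, 0.0, 0.0, 1.0]]
side [[479.0, 0.0, 259.0], [0.0, 479.0, 182.0], [0.0, 0.0, 1.0]] [[0.977, -0.063, 0.202, 0.26], [-0.211, -0.36, 0.909, -1.249], [0.015, -0.931, -0.365, 0.621], [0.0, 0.0, 0.0, 1.0]]
wrist [[329.0, 0.0, 256.0], [0.0, 329.0, 190.0], [0.0, 0.0, 1.0]] [[0.262, 0.925, 0.276, 0.066], [0.965, -0.251, -0.076, 0.55], [-0.001, 0.287, -0.958, 0.383], [0.0, 0.0, 0.0, 1.0]]
```

View pics/scene0.png

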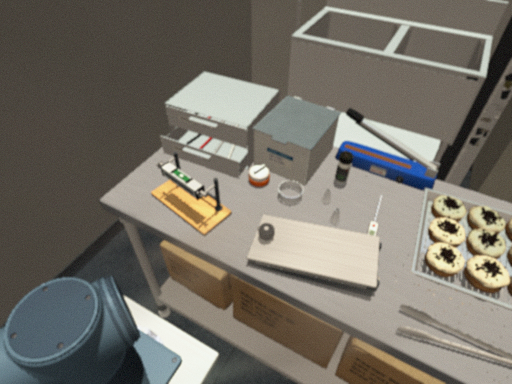

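View pics/side0.png

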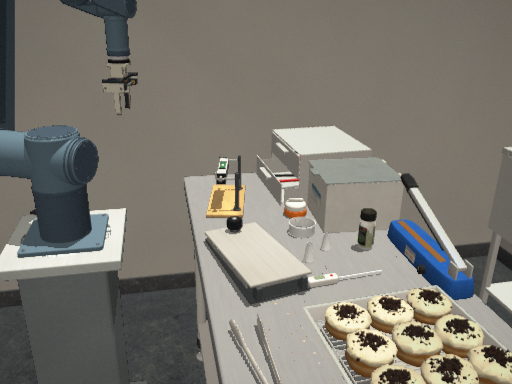

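The scene shows the rack and hanging level at about (182,180), the knob at (266,231), the plate around (315,250), and the timer and cutter at (259,175) and (290,192). I'll enlarge these areas next.

Run:
```python
from h import *
a=cv2.imread("pics/scene0.png");b=cv2.imread("pics/side0.png")
A=cv2.resize(a[140:300,140:390],None,fx=3.2,fy=3.2,interpolation=cv2.INTER_CUBIC)
cv2.imwrite("pics/sc.png",A[:600,:800])
B=cv2.resize(b[145:305,190:350],None,fx=3.7,fy=3.7,interpolation=cv2.INTER_CUBIC)
cv2.imwrite("pics/si.png",B)
```

```text
(no output)
```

View pics/sc.png

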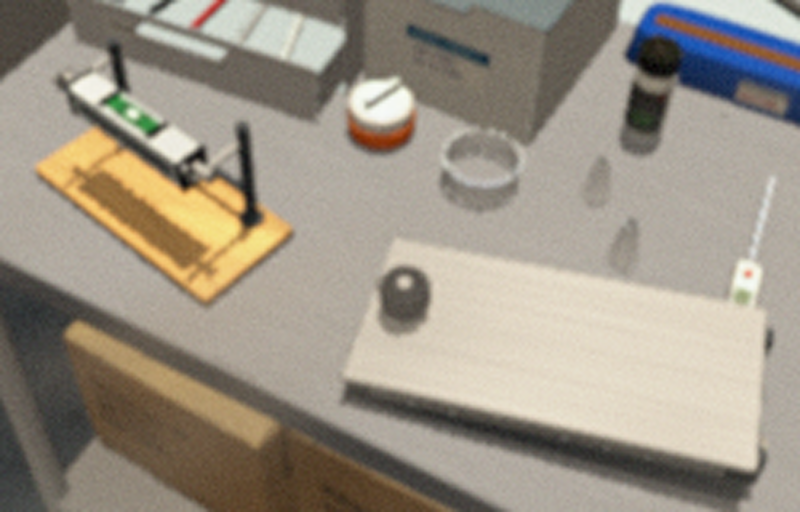

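View pics/si.png

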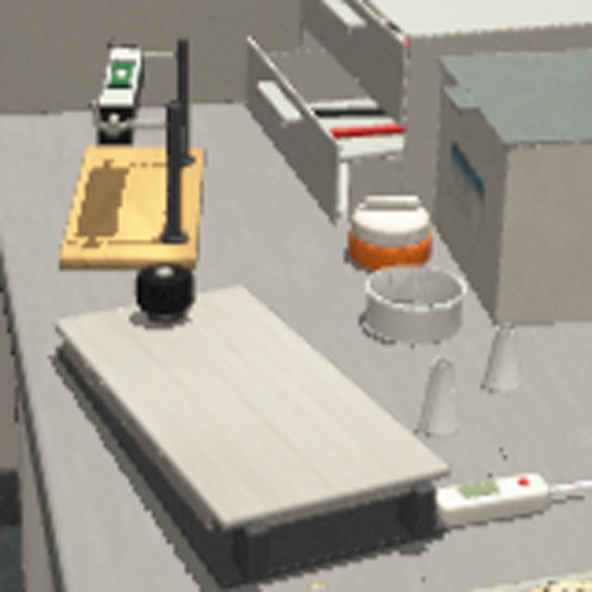

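Run:
```python
from h import *
a,Ka,Wa=shot("scene");b,Kb,Wb=shot("side")
s=lambda p:(p[0]/3.2+140-.35,p[1]/3.2+140-.35); t=lambda p:(p[0]/3.7+190-.36,p[1]/3.7+145-.36)
def green(im,x0,y0,x1,y1):
    h=cv2.cvtColor(im,cv2.COLOR_BGR2HSV);m=cv2.inRange(h,(45,90,40),(85,255,255));k=np.zeros_like(m);k[y0:y1,x0:x1]=m[y0:y1,x0:x1]
    k=cv2.morphologyEx(k,cv2.MORPH_CLOSE,np.ones((5,5)));y,x=np.nonzero(k);return x,y
P=[]
for im,K,W,bx in((a,Ka,Wa,(150,150,215,210)),(b,Kb,Wb,(205,150,240,190))):
    x,y=green(im,*bx);p=np.array([onz(K,W,u,v,.125)[:2] for u,v in zip(x,y)])
    c,ax,an=cv2.minAreaRect(p.astype(np.float32)*1000)
    w,v=np.linalg.eigh(np.cov(p.T));print("green",len(x),p.mean(0).round(4),"rect",c,ax,an,"dir",v[:,1],np.sqrt(w*12))
    P.append(ray(K,W,x.mean(),y.mean()))
print("tri green",tri(*P))
print("board scene",[onz(Ka,Wa,*s(p),.012).round(3).tolist() for p in((36,168),(207,302),(293,232))])
print("board side",[onz(Kb,Wb,*t(p),.012).round(3).tolist() for p in((60,268),(195,266),(205,149),(83,147))])
for n,p,q in(("knobnear-x",(345,380),(57,325)),("knob+x",(398,240),(240,287)),("hinge-x",(752,467),(222,525)),("hinge+x",(767,310),(447,468)),("knobtop",(405,283),(163,273)),("postnear",(243,125),(175,103)),("postfar",(117,45),(183,40))):
    r=tri(ray(Ka,Wa,*s(p)),ray(Kb,Wb,*t(q)));print(n,r[0].round(4),round(r[1],4))
```

```text
green 42 [0.4485 0.1488] rect (448.7603454589844, 148.75270080566406) (56.91835403442383, 10.210970878601074) 77.926513671875 dir [0.20582678 0.97858844] [0.0101222  0.06560995]
green 29 [0.4506 0.1468] rect (450.3587646484375, 145.628662109375) (56.426177978515625, 12.58375358581543) 77.4186782836914 dir [0.21032977 0.9776305 ] [0.0133538  0.06481756]
tri green (array([0.45061113, 0.15046506, 0.12318537]), np.float64(0.0012434552333514314))
board scene [[0.432, 0.27, 0.012], [0.382, 0.038, 0.012], [0.483, 0.016, 0.012]]
board side [[0.382, 0.018, 0.012], [0.488, 0.003, 0.012], [0.542, 0.247, 0.012], [0.431, 0.271, 0.012]]
knobnear-x [ 0.3659 -0.1062  0.0258] 0.0029
knob+x [ 0.5073 -0.0777  0.0306] 0.0005
hinge-x [ 0.4305 -0.405   0.0465] 0.0028
hinge+x [ 0.5724 -0.3777  0.0499] 0.0003
knobtop [ 0.4428 -0.1174  0.0669] 0.0002
postnear [0.4806 0.0568 0.1298] 0.002
postfar [0.5141 0.2154 0.1282] 0.0039
```

Emit:
apply_moves([
  {"dp": [27,-34,1],"rotation": [0,0,-7.9]},
  {"dp": [28,-35,1],"rotation": [0,0,-7.9]},
  {"dp": [28,-35,1],"rotation": [0,0,-7.9]},
  {"dp": [28,-35,1],"rotation": [0,0,-7.9]},
  {"dp": [28,-35,1],"rotation": [0,0,-7.9]},
  {"dp": [28,-35,1],"rotation": [0,0,-7.9]},
  {"dp": [28,-35,0],"rotation": [0,0,-7.9]},
  {"dp": [28,-35,0],"rotation": [0,0,-7.9]},
  {"dp": [28,-35,0],"rotation": [0,0,-7.9]},
  {"dp": [28,-35,0],"rotation": [0,0,-7.9]},
  {"dp": [27,-34,0],"rotation": [0,0,-7.9]},
  {"dp": [0,0,0],"rotation": [0,0,0]},
], hand=0.8)

```text
time: 1.45
tool_pos: [0.4536, 0.1437, 0.1859]
tool_rot: [2.451, 1.962, 0.0]
wrist_force: [-0.6, 0.0, -0.7]
gripper_width: 0.0741
gripper_force: 0.0
```

Run:
```python
from h import *
s=observe();print(s["time"],s["tool_pos"],R.from_rotvec(s["tool_rot"]).as_matrix().round(3).tolist(),np.round(s["wrist_force"],2),np.round(s["q"],2))
im,K,W=shot("wrist","w1.png")
h=cv2.cvtColor(im,cv2.COLOR_BGR2HSV);m=cv2.inRange(h,(45,90,40),(85,255,255));m=cv2.morphologyEx(m,cv2.MORPH_CLOSE,np.ones((15,15)))
n,l,st,ce=cv2.connectedComponentsWithStats(m);i=1+st[1:,4].argmax();print(st[1:].tolist())
y,x=np.nonzero(l==i);p=np.array([onz(K,W,u,v,.125)[:2] for u,v in zip(x,y)]);print(cv2.minAreaRect(p.astype(np.float32)*1000))
w=cv2.inRange(im,(190,190,190),(255,255,255));print(proj(K,W,[.45,.148,.125]))
```

```text
1.45 [0.45364385 0.1436619  0.18590113] [[0.219, 0.976, 0.001], [0.976, -0.219, -0.002], [-0.001, 0.002, -1.0]] [-0.6   0.04 -0.71] [ 0.07  0.12  1.69 -0.    1.33  0.29]
[[242, 150, 20, 66, 1292]]
((450.0909423828125, 149.62318420410156), (56.30849075317383, 15.933091163635254), 77.61554718017578)
[251.77881412 185.30464387]
```

View pics/w1.png

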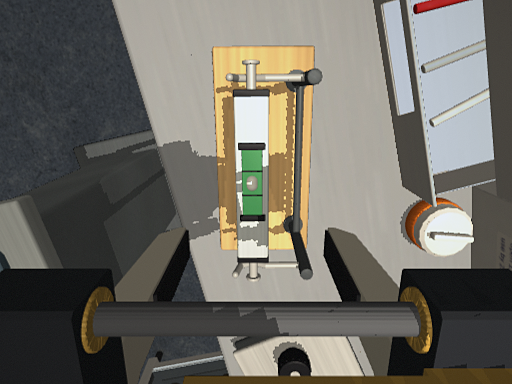

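The wrist view shows the level at (251,183), well aligned with the fingers. Wrist and scene cameras agree on the centre at (0.450, 0.149), so I'll go down and grip.

Emit:
apply_moves([
  {"dp": [-3.6,5.5,-23],"rotation": [0,0,0.2]},
  {"dp": [0,0,-30],"rotation": [0,0,0]},
  {"dp": [0,0,-25],"rotation": [0,0,0]},
  {"dp": [0,0,-10],"rotation": [0,0,0]},
  {"dp": [0,0,-5],"rotation": [0,0,0]},
  {"dp": [0,0,0],"rotation": [0,0,0]},
])

```text
time: 2.1
tool_pos: [0.4467, 0.1537, 0.0932]
tool_rot: [-2.439, -1.98, 0.0]
wrist_force: [-0.9, -0.1, 0.8]
gripper_width: 0.0745
gripper_force: 0.0
```

Emit:
apply_moves([
  {"dp": [0,0,0],"rotation": [0,0,0]},
  {"dp": [0,0,0],"rotation": [0,0,0]},
  {"dp": [0,0,0],"rotation": [0,0,0]},
  {"dp": [0,0,0],"rotation": [0,0,0]},
  {"dp": [0,0,0],"rotation": [0,0,0]},
  {"dp": [0,0,0],"rotation": [0,0,0]},
  {"dp": [0,0,0],"rotation": [0,0,0]},
  {"dp": [0,0,0],"rotation": [0,0,0]},
], hand=0.1, grip_force=25)

```text
time: 2.9
tool_pos: [0.4468, 0.1532, 0.093]
tool_rot: [-2.44, -1.979, 0.0]
wrist_force: [0.6, 0.4, 0.3]
gripper_width: 0.0149
gripper_force: 0.0
```

Run:
```python
from h import *
s=observe();print(s["gripper_width"],s["gripper_force"],s["tool_pos"])
im,K,W=shot("wrist");b,_,_=shot("side");
B=cv2.resize(b[100:250,180:330],None,fx=2.56,fy=2.56)
cv2.imwrite("pics/g.png",cv2.resize(np.hstack([im,B]),None,fx=.88,fy=.88))
```

```text
0.01490553318249774 0.0 [0.44682288 0.15320025 0.09302951]
```

View pics/g.png

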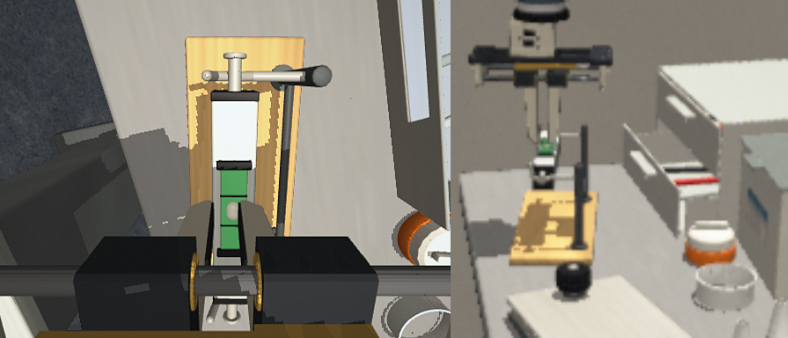

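The fingers straddle the vial, at crop columns about 212 and 255. The width reading is smaller than the level, so I'll let a little more time pass and recheck.

Emit:
apply_moves([
  {"dp": [0,0,0],"rotation": [0,0,0]},
  {"dp": [0,0,0],"rotation": [0,0,0]},
  {"dp": [0,0,0],"rotation": [0,0,0]},
], hand=0.1)

```text
time: 3.3
tool_pos: [0.4469, 0.1532, 0.093]
tool_rot: [-2.44, -1.979, -0.0]
wrist_force: [0.2, 0.1, -0.6]
gripper_width: 0.0088
gripper_force: 0.0
```

Run:
```python
from h import *
s=observe();print({k:np.round(v,4).tolist() for k,v in s.items()})
im,K,W=shot("wrist")
T=R.from_rotvec(s["tool_rot"]).as_matrix();o=np.array(s["tool_pos"])
for e in(-.014,.014):
  for z in(0,-.019,-.04): print(e,z,proj(K,W,o+T@[0,e,z]))
cv2.imwrite("pics/g2.png",cv2.resize(im[170:384,150:380],None,fx=2.6,fy=2.6,interpolation=cv2.INTER_CUBIC))
```

```text
{'time': 3.3, 'q': [0.0935, 0.2014, 1.84, 0.0, 1.1001, 0.3017], 'joint_vel': [-0.0, 0.0002, 0.0009, -0.0011, -0.0008, -0.0], 'effort': [-0.0008, -36.9051, -24.9449, 0.0708, -0.0084, -0.0001], 'tool_pos': [0.4469, 0.1532, 0.093], 'tool_rot': [-2.4402, -1.9786, -0.0], 'wrist_force': [0.1629, 0.133, -0.5934], 'wrist_torque': [-0.0827, 0.0653, 0.0048], 'gripper_force': 0.0, 'gripper_width': 0.0088}
-0.014 0 [236.40959128 215.50452193]
-0.014 -0.019 [234.59296741 226.7965863 ]
-0.014 -0.04 [232.15684074 241.93945634]
0.014 0 [278.72067692 215.51201963]
0.014 -0.019 [280.7592417  226.80476953]
0.014 -0.04 [283.4929954  241.94855952]
```

View pics/g2.png

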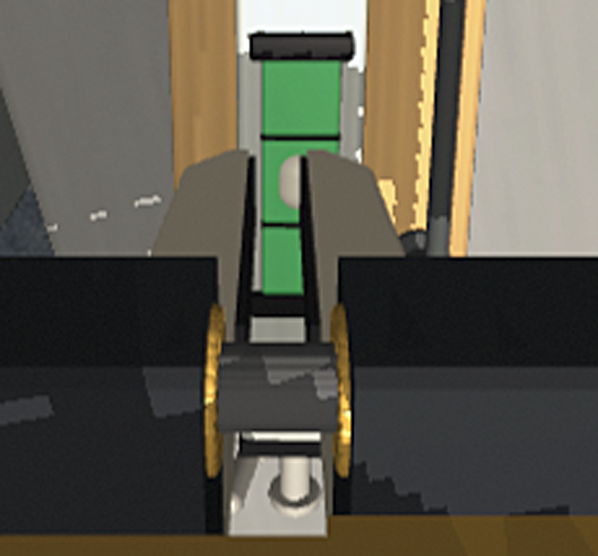

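Run:
```python
from h import *
c=camera("wrist");print(np.array(c["tool_from_camera"]).round(4).tolist());s=observe()
im,K,W=shot("wrist")
for n in("scene","side"):
    im,K,W=shot(n,n+"3.png");print(n,[proj(K,W,np.array(s["tool_pos"])+[0,0,z]).round(1).tolist() for z in(0,.03,.05,.08)],"start",proj(K,W,[.144,.53,.179]))
b=cv2.imread("pics/side3.png")[120:200,190:270];a=cv2.imread("pics/scene3.png")[120:200,140:220]
k=cv2.imread("pics/side0.png")[40:120,85:165]
cv2.imwrite("pics/m.png",cv2.resize(np.hstack([a,b,k]),None,fx=3.3,fy=3.3,interpolation=cv2.INTER_CUBIC))
```

```text
[[0.0002, -0.9582, -0.2861, 0.0786], [1.0, 0.0002, -0.0, -0.0008], [0.0001, -0.2861, 0.9582, -0.2041], [0.0, 0.0, 0.0, 1.0]]
scene [[181.0, 183.4], [179.4, 175.6], [178.2, 170.2], [176.5, 161.7]] start [-25.20572751 181.51261449]
side [[221.0, 173.8], [220.9, 164.8], [220.8, 158.7], [220.6, 149.5]] start [124.28821202 121.32267294]
```

View pics/m.png

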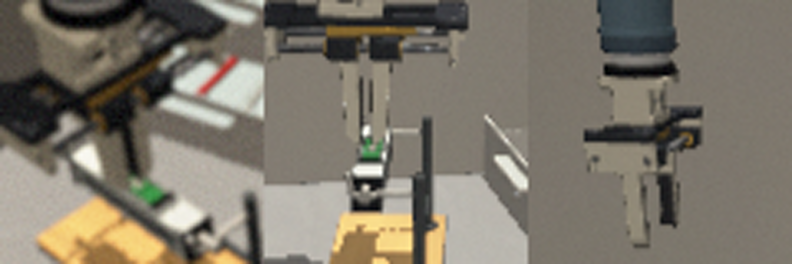

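Comparing views, the fingertips sit about 35 mm above the reported TCP: in the side view they are at row 162, where 174 was projected. The fingers closed on air just above the level without touching it. I'll open, go down 26 mm with a small xy correction and grip again.

Emit:
apply_moves([
  {"dp": [0,0,0],"rotation": [0,0,0]},
  {"dp": [4,-4,0],"rotation": [0,0,0]},
  {"dp": [0,0,0],"rotation": [0,0,0]},
  {"dp": [0,0,0],"rotation": [0,0,0]},
  {"dp": [0,0,0],"rotation": [0,0,0]},
  {"dp": [0,0,-4],"rotation": [0,0,0]},
  {"dp": [0,0,-8],"rotation": [0,0,0]},
  {"dp": [0,0,-8],"rotation": [0,0,0]},
  {"dp": [0,0,-6],"rotation": [0,0,0]},
  {"dp": [0,0,0],"rotation": [0,0,0]},
], hand=0.65)

```text
time: 4.55
tool_pos: [0.4498, 0.1491, 0.0657]
tool_rot: [-2.439, -1.978, 0.003]
wrist_force: [0.1, 0.8, -0.0]
gripper_width: 0.0605
gripper_force: 0.0
```

Emit:
apply_moves([
  {"dp": [0,0,0],"rotation": [0,0,0]},
  {"dp": [0,0,0],"rotation": [0,0,0]},
  {"dp": [0,0,0],"rotation": [0,0,0]},
  {"dp": [0,0,0],"rotation": [0,0,0]},
  {"dp": [0,0,0],"rotation": [0,0,0]},
  {"dp": [0,0,0],"rotation": [0,0,0]},
], hand=0.1, grip_force=25)

```text
time: 5.15
tool_pos: [0.451, 0.1492, 0.0672]
tool_rot: [2.44, 1.978, 0.0]
wrist_force: [0.2, -0.9, 1.2]
gripper_width: 0.0281
gripper_force: 25.0
```

Emit:
apply_moves([
  {"dp": [0,0,5],"rotation": [0,0,0]},
  {"dp": [0,0,10],"rotation": [0,0,0]},
  {"dp": [0,0,15],"rotation": [0,0,0]},
  {"dp": [0,0,15],"rotation": [0,0,0]},
  {"dp": [0,0,15],"rotation": [0,0,0]},
  {"dp": [0,0,0],"rotation": [0,0,0]},
])

```text
time: 5.75
tool_pos: [0.4525, 0.1494, 0.1294]
tool_rot: [2.438, 1.977, 0.006]
wrist_force: [-0.1, 0.1, -2.2]
gripper_width: 0.0277
gripper_force: 25.0
```

Emit:
apply_moves([
  {"dp": [0,-10,0],"rotation": [0,0,0]},
  {"dp": [0,-30,0],"rotation": [0,0,2]},
  {"dp": [3,-42,0],"rotation": [0,0,3]},
  {"dp": [3,-42,0],"rotation": [0,0,3]},
  {"dp": [3,-42,0],"rotation": [0,0,3]},
  {"dp": [3,-42,0],"rotation": [0,0,3]},
  {"dp": [3,-42,0],"rotation": [0,0,3]},
  {"dp": [3,-42,0],"rotation": [0,0,3]},
  {"dp": [3,-42,0],"rotation": [0,0,2]},
  {"dp": [3,-42,0],"rotation": [0,0,2]},
  {"dp": [2,-38,0],"rotation": [0,0,0.8]},
  {"dp": [1,-20,0],"rotation": [0,0,0]},
])

```text
time: 6.95
tool_pos: [0.4767, -0.2882, 0.1258]
tool_rot: [-1.961, -2.453, 0.001]
wrist_force: [-0.5, 2.1, -2.9]
gripper_width: 0.0281
gripper_force: 25.0
```

Emit:
apply_moves([
  {"dp": [0,0,-20],"rotation": [-1.2,-0.3,0]},
  {"dp": [0,0,-20],"rotation": [-1.2,-0.3,0]},
  {"dp": [0,0,-20],"rotation": [-1.2,-0.2,0]},
  {"dp": [0,0,0],"rotation": [0,0,0]},
  {"dp": [0,0,0],"rotation": [0,0,0]},
])

```text
time: 7.45
tool_pos: [0.4773, -0.284, 0.0667]
tool_rot: [1.928, 2.419, -0.062]
wrist_force: [-0.7, -1.3, -1.8]
gripper_width: 0.0282
gripper_force: 25.0
```

Run:
```python
from h import *
s=observe();T=R.from_rotvec(s["tool_rot"]).as_matrix();print(s["time"],np.round(s["tool_pos"],4),T.round(3).tolist(),s["gripper_width"],np.round(s["wrist_force"],1),np.round(s["q"],2))
im,K,W=shot("wrist"); b,_,_=shot("side")
cv2.imwrite("pics/p.png",np.vstack([np.hstack([im[:,:],np.zeros_like(im[:,:288])])[:,:512],])[:,:])
B=cv2.resize(b[120:312,190:334],None,fx=2,fy=2)
cv2.imwrite("pics/p.png",np.hstack([im,B]))
```

```text
7.45 [ 0.4773 -0.284   0.0667] [[-0.223, 0.975, 0.012], [0.973, 0.223, -0.061], [-0.062, -0.001, -0.998]] 0.02816427331895624 [-0.7 -1.3 -1.8] [-0.71  0.34  1.72 -0.04  1.03 -0.91]
```

View pics/p.png

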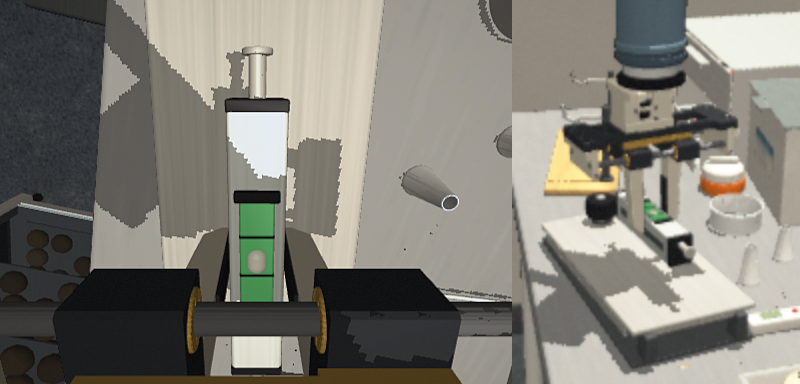

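The level hangs straight over the plate midline, about column 257 against plate edges at 148 and 382. I'll lower it and watch the force.

Emit:
apply_moves([
  {"dp": [1,-1,-15],"rotation": [0,0,0]},
  {"dp": [0,0,-15],"rotation": [0,0,0]},
  {"dp": [0,0,-6],"rotation": [0,0,0]},
  {"dp": [0,0,-2],"rotation": [0,0,0]},
  {"dp": [0,0,0],"rotation": [0,0,0]},
])

```text
time: 8.05
tool_pos: [0.4792, -0.2861, 0.0296]
tool_rot: [1.926, 2.416, -0.062]
wrist_force: [-0.4, -0.1, -2.3]
gripper_width: 0.0279
gripper_force: 25.0
```

Emit:
apply_moves([
  {"dp": [0,0,-2],"rotation": [0,0,0]},
  {"dp": [0,0,-2],"rotation": [0,0,0]},
  {"dp": [0,0,0],"rotation": [0,0,0]},
])

```text
time: 8.35
tool_pos: [0.4788, -0.2858, 0.0251]
tool_rot: [1.927, 2.417, -0.062]
wrist_force: [-0.3, -0.1, -2.3]
gripper_width: 0.0279
gripper_force: 25.0
```

Emit:
apply_moves([
  {"dp": [0,0,-1.5],"rotation": [0,0,0]},
  {"dp": [0,0,-1.5],"rotation": [0,0,0]},
  {"dp": [0,0,0],"rotation": [0,0,0]},
])

```text
time: 8.65
tool_pos: [0.4788, -0.2858, 0.0219]
tool_rot: [1.927, 2.417, -0.063]
wrist_force: [0.1, -0.2, -2.6]
gripper_width: 0.0276
gripper_force: 25.0
```

Emit:
apply_moves([
  {"dp": [0,0,-1.2],"rotation": [0,0,0]},
  {"dp": [0,0,-1.2],"rotation": [0,0,0]},
  {"dp": [0,0,0],"rotation": [0,0,0]},
])

```text
time: 8.95
tool_pos: [0.479, -0.2859, 0.0216]
tool_rot: [1.926, 2.416, -0.063]
wrist_force: [-4.9, 4.0, 12.7]
gripper_width: 0.028
gripper_force: 25.0
```

Emit:
apply_moves([
  {"dp": [0,0,1],"rotation": [0,0,0]},
  {"dp": [0,0,0],"rotation": [0,0,0]},
  {"dp": [0,0,0],"rotation": [0,0,0]},
  {"dp": [0,0,0],"rotation": [0,0,0]},
  {"dp": [0,0,15],"rotation": [0,0,0]},
  {"dp": [0,0,30],"rotation": [0,0,0]},
  {"dp": [0,0,40],"rotation": [0,0,0]},
  {"dp": [0,0,40],"rotation": [0,0,0]},
  {"dp": [0,0,0],"rotation": [0,0,0]},
  {"dp": [0,0,0],"rotation": [0,0,0]},
], hand=0.65)

```text
time: 9.95
tool_pos: [0.4793, -0.2862, 0.1464]
tool_rot: [1.926, 2.415, -0.063]
wrist_force: [-0.3, -0.3, -0.9]
gripper_width: 0.0604
gripper_force: 0.0
```

```bash
cat >> h.py <<'E'
def bubble(im,K,W,z=.08):
    h=cv2.cvtColor(im,cv2.COLOR_BGR2HSV);m=cv2.inRange(h,(45,90,40),(85,255,255))
    m=cv2.morphologyEx(m,cv2.MORPH_CLOSE,np.ones((9,9)));n,l,st,ce=cv2.connectedComponentsWithStats(m)
    i=1+st[1:,4].argmax();c=cv2.findContours((l==i).astype(np.uint8),0,1)[0][0];g=cv2.minAreaRect(c)
    r=np.zeros_like(m);cv2.fillConvexPoly(r,cv2.boxPoints(g).astype(int),255);r=cv2.erode(r,np.ones((3,3)))
    w=(r>0)&(h[...,1]<70)&(h[...,2]>90);y,x=np.nonzero(w)
    return g,(x.mean(),y.mean()),len(x)
def bub(n):
    im,K,W=shot(n);g,b,k=bubble(im,K,W)
    G=onz(K,W,*g[0],.08);B=onz(K,W,*b,.08);bx=np.array([onz(K,W,*p,.08)[:2] for p in cv2.boxPoints(g)]).astype(np.float32)
    c,s,a=cv2.minAreaRect(bx*1000);d=np.array([-.213,.977])
    print(n,"vial",np.array(c).round(1),np.round(s,1),"bubble along +y mm",round(float((B-G)[:2]@d*1000),2),k,"edge dir",a)
E
python3 - <<'E'
from h import *
for n in("wrist","side","scene"): bub(n)
s=observe();print(s["time"],s["tool_pos"])
im,K,W=shot("wrist","w5.png")
h=cv2.cvtColor(im,cv2.COLOR_BGR2HSV)
k=cv2.inRange(h,(0,0,0),(180,120,60));n,l,st,ce=cv2.connectedComponentsWithStats(k);print([(a.tolist(),c.round(1).tolist()) for a,c in zip(st,ce) if 150<a[4]<20000])
E
```

```text
wrist vial [ 477.1 -281.1] [16.6 56.8] bubble along +y mm -14.47 134 edge dir 12.851329803466797
side vial [ 475.3 -280.6] [17.1 72.6] bubble along +y mm -9.59 11 edge dir 17.282320022583008
scene vial [ 475.1 -281.8] [14.3 60.7] bubble along +y mm -13.62 13 edge dir 14.985687255859375
10.1 [ 0.47786216 -0.28499211  0.14383383]
[([245, 140, 26, 7, 157], [257.7, 142.6])]
```

View pics/w5.png

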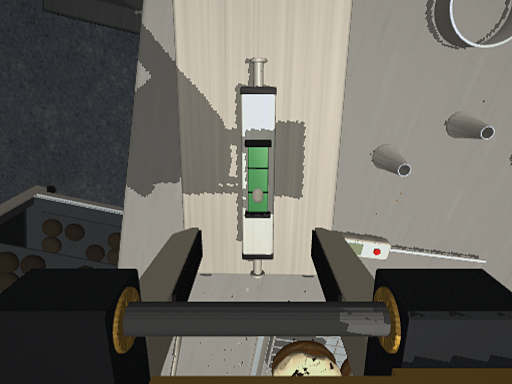

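The level lies centred and parallel on the plate. The vial centre is at about (257,180) and the bubble at (257,196), roughly 14.5 mm toward the hinge, so the slope is about −0.072 rad. That means about 1.8 rad clockwise on the knob, so I'll move over to it.

Emit:
apply_moves([
  {"dp": [-6,28,0],"rotation": [-0.1,0.5,7.4]},
  {"dp": [-6,28,0],"rotation": [-0.1,0.5,7.4]},
  {"dp": [-6,28,0],"rotation": [-0.1,0.5,7.4]},
  {"dp": [-6,28,0],"rotation": [-0.1,0.5,7.4]},
  {"dp": [-6,28,0],"rotation": [-0.1,0.5,7.4]},
  {"dp": [-6,28,0],"rotation": [-0.1,0.5,7.4]},
  {"dp": [0,0,0],"rotation": [-0.5,0.4,7.4]},
  {"dp": [0,0,0],"rotation": [0,0,0]},
  {"dp": [0,0,0],"rotation": [0,0,0]},
  {"dp": [0,0,0],"rotation": [0,0,0]},
], hand=0.75)

```text
time: 11.15
tool_pos: [0.4428, -0.1182, 0.1452]
tool_rot: [0.684, 3.037, -0.103]
wrist_force: [0.2, -0.8, 0.3]
gripper_width: 0.0698
gripper_force: 0.0
```

Run:
```python
from h import *
s=observe();print(s["time"],s["tool_pos"],R.from_rotvec(s["tool_rot"]).as_matrix().round(3).tolist(),np.round(s["q"],2))
V=[]
for n,p in(("wrist",None),("scene",(266,229)),("side",(234,220))):
    im,K,W=shot(n,n+"6.png");e=proj(K,W,[.4428,-.1174,.0669]);print(n,"expected",e.round(1))
    m=cv2.inRange(cv2.cvtColor(im,cv2.COLOR_BGR2HSV),(0,0,0),(180,255,75))
    k,l,st,ce=cv2.connectedComponentsWithStats(m)
    for a,c in zip(st[1:],ce[1:]):
        if a[4]>60 and np.hypot(*(c-e))<80: print(a.tolist(),c.round(1))
```

```text
11.15 [ 0.44279756 -0.11821185  0.14519258] [[-0.903, 0.429, 0.011], [0.427, 0.901, -0.071], [-0.041, -0.059, -0.997]] [-0.45  0.1   1.82 -0.06  1.18 -1.56]
wrist expected [263.9 182. ]
[243, 154, 45, 49, 1480] [264.8 177.6]
scene expected [266.2 228.1]
[215, 181, 6, 29, 83] [216.9 196. ]
[308, 246, 48, 11, 102] [332.1 251.2]
[249, 262, 126, 33, 522] [319.5 280. ]
[243, 276, 43, 24, 159] [264.7 287. ]
side expected [233.7 218.4]
[234, 152, 7, 59, 248] [236.7 177.5]
[227, 217, 15, 15, 179] [234.  224.1]
[205, 239, 105, 65, 1138] [264.  285.6]
[245, 241, 21, 22, 65] [255.2 252.1]
[268, 256, 12, 15, 119] [272.4 263.2]
```

The wrist camera puts the knob top at about (265,181), within 1 mm of the triangulated point and 40 mm across as it should be. I'll go down over it along its tilted axis.

Emit:
apply_moves([
  {"dp": [1,-3,-30],"rotation": [0,0,0]},
  {"dp": [0,0,-40],"rotation": [0,0,0]},
  {"dp": [0,0,-30],"rotation": [0,0,0]},
  {"dp": [0,0,-15],"rotation": [0,0,0]},
  {"dp": [0,0,-10],"rotation": [0,0,0]},
  {"dp": [0,0,-8],"rotation": [0,0,0]},
  {"dp": [0,0,-5],"rotation": [0,0,0]},
  {"dp": [0,0,0],"rotation": [0,0,0]},
])

```text
time: 12.1
tool_pos: [0.444, -0.1209, 0.0076]
tool_rot: [0.68, 3.037, -0.104]
wrist_force: [-0.0, 0.2, -0.4]
gripper_width: 0.0701
gripper_force: 0.0
```

Emit:
apply_moves([
  {"dp": [0,0,0],"rotation": [0,0,0]},
  {"dp": [0,0,0],"rotation": [0,0,0]},
  {"dp": [0,0,0],"rotation": [0,0,0]},
  {"dp": [0,0,0],"rotation": [0,0,0]},
  {"dp": [0,0,0],"rotation": [0,0,0]},
], hand=0.2, grip_force=40)

```text
time: 12.6
tool_pos: [0.4447, -0.1196, 0.008]
tool_rot: [0.681, 3.035, -0.1]
wrist_force: [3.0, 7.3, 2.3]
gripper_width: 0.0394
gripper_force: 40.0
```

Emit:
apply_moves([
  {"dp": [0,1,0.8],"rotation": [0.2,-0.2,-4]},
  {"dp": [0,0.2,1.5],"rotation": [0.4,-0.5,-8]},
  {"dp": [0,0.2,1.5],"rotation": [0.4,-0.4,-8]},
  {"dp": [0,0.2,1.5],"rotation": [0.4,-0.4,-8]},
  {"dp": [0,0.2,1.5],"rotation": [0.4,-0.3,-8]},
  {"dp": [0,0.2,1.5],"rotation": [0.4,-0.3,-8]},
  {"dp": [0,0.2,1.5],"rotation": [0.4,-0.2,-8]},
  {"dp": [0,0,0],"rotation": [0,0,0]},
  {"dp": [0,0,0],"rotation": [0,0,0]},
  {"dp": [0,0,0],"rotation": [0,0,0]},
  {"dp": [0,0,0],"rotation": [0,0,0]},
])

```text
time: 13.7
tool_pos: [0.4445, -0.1184, 0.0178]
tool_rot: [1.943, 2.436, -0.035]
wrist_force: [3.0, 4.6, 4.6]
gripper_width: 0.0392
gripper_force: 40.0
```

Run:
```python
from h import *
s=observe();print(s["time"],s["tool_pos"],R.from_rotvec(s["tool_rot"]).as_matrix().round(3).tolist(),np.round(s["q"],2),np.round(s["wrist_force"],1),np.round(s["wrist_torque"],2))
for n in("scene","side","wrist"):
    try: bub(n)
    except Exception as e: print(n,e)
```

```text
13.7 [ 0.44454736 -0.11839056  0.01784655] [[-0.222, 0.975, 0.006], [0.974, 0.222, -0.033], [-0.034, -0.002, -0.999]] [-0.48  0.28  1.97 -0.03  0.88 -0.68] [3.  4.6 4.6] [ 0.68 -0.3  -0.  ]
scene vial [ 478.3 -282.6] [10.6 58.5] bubble along +y mm -6.96 13 edge dir 13.396255493164062
side vial [ 477.1 -275.3] [13.1 72.1] bubble along +y mm -8.93 9 edge dir 13.532917022705078
wrist attempt to get argmax of an empty sequence
```

Emit:
apply_moves([
  {"dp": [0.4,0.6,1.5],"rotation": [0.4,-0.2,-8]},
  {"dp": [0,0.2,1.5],"rotation": [0.4,-0.2,-8]},
  {"dp": [0,0.2,1.5],"rotation": [0.4,-0.1,-8]},
  {"dp": [0,0.2,1.5],"rotation": [0.3,-0.1,-8]},
  {"dp": [0,0.2,1.5],"rotation": [0.3,0,-8]},
  {"dp": [0,0.2,1.5],"rotation": [0.3,0,-8]},
  {"dp": [0,0.1,0.8],"rotation": [0.2,0,-4]},
  {"dp": [0,0,0],"rotation": [0,0,0]},
  {"dp": [0,0,0],"rotation": [0,0,0]},
  {"dp": [0,0,0],"rotation": [0,0,0]},
])

```text
time: 14.85
tool_pos: [0.4447, -0.1176, 0.0278]
tool_rot: [-2.836, -1.349, -0.007]
wrist_force: [2.0, -0.2, 6.6]
gripper_width: 0.0393
gripper_force: 40.0
```

Run:
```python
from h import *
s=observe();print(s["time"],s["tool_pos"],R.from_rotvec(s["tool_rot"]).as_matrix().round(3).tolist(),np.round(s["q"],2),np.round(s["wrist_force"],1),np.round(s["wrist_torque"],2))
for n in("scene","side"): bub(n)
```

```text
14.85 [ 0.44474348 -0.11760402  0.02778449] [[0.631, 0.776, 0.003], [0.776, -0.631, 0.003], [0.004, 0.001, -1.0]] [-0.51  0.27  1.95  0.    0.92  0.17] [ 2.  -0.2  6.6] [ 0.25  0.26 -0.01]
scene vial [ 481.5 -283.6] [10.5 58.8] bubble along +y mm -0.76 10 edge dir 11.398247718811035
side vial [ 479.  -272.4] [14.5 75. ] bubble along +y mm 0.74 11 edge dir 11.065970420837402
```

The knob turned 104° as planned and both views show the bubble near centre. I'll release the knob, rise and move to the pressing spot on the hinge side of the level.

Emit:
apply_moves([
  {"dp": [0,0,0],"rotation": [0,0,0]},
  {"dp": [0,0,0],"rotation": [0,0,0]},
  {"dp": [0,0,0],"rotation": [0,0,0]},
  {"dp": [0,0,10],"rotation": [0,0,0]},
  {"dp": [0,0,25],"rotation": [0,0,0]},
  {"dp": [0,0,35],"rotation": [0,0,0]},
  {"dp": [0,0,30],"rotation": [0,0,0]},
  {"dp": [0,0,0],"rotation": [0,0,0]},
], hand=0.7)

```text
time: 15.75
tool_pos: [0.447, -0.1184, 0.1318]
tool_rot: [2.835, 1.344, 0.014]
wrist_force: [0.0, -0.4, -0.1]
gripper_width: 0.0652
gripper_force: 0.0
```

Emit:
apply_moves([
  {"dp": [5,-25,0],"rotation": [0,0,6.4]},
  {"dp": [6,-30,0],"rotation": [0,0,6.4]},
  {"dp": [6,-30,0],"rotation": [0,0,6.4]},
  {"dp": [6,-30,0],"rotation": [0,0,6.4]},
  {"dp": [6,-30,0],"rotation": [0,0,6.4]},
  {"dp": [6,-30,0],"rotation": [0,0,6.4]},
  {"dp": [5,-25,0],"rotation": [0,0,6.4]},
  {"dp": [4,-16,0],"rotation": [0,0,6.4]},
  {"dp": [0,0,0],"rotation": [0,0,0]},
  {"dp": [0,0,0],"rotation": [0,0,0]},
  {"dp": [0,0,0],"rotation": [0,0,0]},
], hand=0)

```text
time: 16.85
tool_pos: [0.4878, -0.3315, 0.1269]
tool_rot: [-1.978, -2.434, -0.004]
wrist_force: [-0.4, 1.0, 0.1]
gripper_width: 0.0004
gripper_force: 0.0
```

Run:
```python
from h import *
s=observe();print(s["time"],s["tool_pos"],R.from_rotvec(s["tool_rot"]).as_matrix().round(3).tolist(),s["gripper_width"],np.round(s["wrist_force"],1))
for n in("wrist","scene","side"): bub(n)
im,K,W=shot("wrist","w7.png");g,b,k=bubble(im,K,W);print(g,b,k)
# rows of dark lines along vial column, and white level span
c=int(g[0][0]);col=im[:,c-6:c+7].astype(int).mean(1);print([(r,col[r].round(0).astype(int).tolist()) for r in range(60,260,4)])
```

```text
16.85 [ 0.4877893  -0.33152008  0.1269086 ] [[-0.205, 0.979, -0.002], [0.979, 0.205, 0.005], [0.006, -0.001, -1.0]] 0.00035395003556300535 [-0.4  1.   0.1]
wrist vial [ 477.3 -285.5] [17.2 58. ] bubble along +y mm -0.03 205 edge dir 11.838520050048828
scene vial [ 480.1 -284.5] [14.4 59.9] bubble along +y mm 1.83 16 edge dir 14.937150001525879
side vial [ 478.8 -272.7] [15.1 75.5] bubble along +y mm 2.38 11 edge dir 11.06589126586914
((256.5101623535156, 133.661376953125), (76.99087524414062, 22.16660499572754), 89.11859893798828) (np.float64(256.60747663551405), np.float64(132.47196261682242)) 214
[(60, [235, 232, 226]), (64, [234, 232, 226]), (68, [234, 233, 226]), (72, [234, 233, 226]), (76, [234, 233, 226]), (80, [233, 233, 227]), (84, [235, 235, 229]), (88, [44, 45, 49]), (92, [61, 63, 66]), (96, [106, 163, 102]), (100, [120, 184, 116]), (104, [119, 182, 113]), (108, [116, 180, 111]), (112, [115, 178, 109]), (116, [113, 176, 108]), (120, [64, 74, 68]), (124, [111, 172, 106]), (128, [198, 218, 207]), (132, [209, 222, 215]), (136, [210, 222, 214]), (140, [168, 200, 186]), (144, [99, 162, 92]), (148, [75, 116, 73]), (152, [98, 161, 91]), (156, [96, 158, 89]), (160, [95, 157, 87]), (164, [94, 156, 86]), (168, [93, 154, 85]), (172, [43, 74, 38]), (176, [20, 19, 19]), (180, [177, 192, 188]), (184, [199, 211, 209]), (188, [196, 207, 205]), (192, [198, 209, 207]), (196, [191, 201, 200]), (200, [194, 205, 205]), (204, [180, 190, 190]), (208, [189, 200, 200]), (212, [196, 208, 208]), (216, [125, 135, 135]), (220, [125, 135, 135]), (224, [18, 17, 18]), (228, [81, 92, 96]), (232, [59, 67, 70]), (236, [58, 66, 70]), (240, [56, 63, 67]), (244, [57, 64, 67]), (248, [58, 65, 68]), (252, [53, 58, 61]), (256, [53, 59, 61])]
```

The bubble spans rows 126–141 between the lines at rows 120 and 148, so it is centred. I'll lower the closed fingers onto the bare top.

Emit:
apply_moves([
  {"dp": [-1,-1,-20],"rotation": [0,0,0]},
  {"dp": [0,-1,-25],"rotation": [0,0,0]},
  {"dp": [0,0,-15],"rotation": [0,0,0]},
  {"dp": [0,0,-5],"rotation": [0,0,0]},
  {"dp": [0,0,0],"rotation": [0,0,0]},
  {"dp": [0,0,0],"rotation": [0,0,0]},
])

```text
time: 17.65
tool_pos: [0.4878, -0.3352, 0.0632]
tool_rot: [-1.978, -2.438, -0.004]
wrist_force: [0.2, 0.3, 0.3]
gripper_width: 0.0005
gripper_force: 0.0
```

Emit:
apply_moves([
  {"dp": [0,0,-1.5],"rotation": [0,0,0]},
  {"dp": [0,0,-1.5],"rotation": [0,0,0]},
  {"dp": [0,0,-1.5],"rotation": [0,0,0]},
  {"dp": [0,0,-1.5],"rotation": [0,0,0]},
  {"dp": [0,0,0],"rotation": [0,0,0]},
])

```text
time: 18.15
tool_pos: [0.4871, -0.3348, 0.056]
tool_rot: [-1.976, -2.436, -0.004]
wrist_force: [0.5, -0.6, -0.5]
gripper_width: 0.0005
gripper_force: 0.0
```

Emit:
apply_moves([
  {"dp": [0,0,-0.7],"rotation": [0,0,0]},
  {"dp": [0,0,-0.7],"rotation": [0,0,0]},
  {"dp": [0,0,0],"rotation": [0,0,0]},
])

```text
time: 18.45
tool_pos: [0.4872, -0.3349, 0.0547]
tool_rot: [-1.977, -2.437, -0.004]
wrist_force: [-0.0, 0.9, 0.1]
gripper_width: 0.0006
gripper_force: 0.0
```

Emit:
apply_moves([
  {"dp": [0,0,-0.7],"rotation": [0,0,0]},
  {"dp": [0,0,-0.7],"rotation": [0,0,0]},
  {"dp": [0,0,0],"rotation": [0,0,0]},
])

```text
time: 18.75
tool_pos: [0.4872, -0.3348, 0.0533]
tool_rot: [-1.977, -2.437, -0.004]
wrist_force: [0.3, 0.5, -0.8]
gripper_width: 0.0004
gripper_force: 0.0
```

Emit:
apply_moves([
  {"dp": [0,0,-0.6],"rotation": [0,0,0]},
  {"dp": [0,0,-0.6],"rotation": [0,0,0]},
  {"dp": [0,0,0],"rotation": [0,0,0]},
])

```text
time: 19.05
tool_pos: [0.4872, -0.3349, 0.0522]
tool_rot: [-1.977, -2.437, -0.004]
wrist_force: [0.9, -0.2, -0.1]
gripper_width: 0.0008
gripper_force: 0.0
```

Emit:
apply_moves([
  {"dp": [0,0,-0.5],"rotation": [0,0,0]},
  {"dp": [0,0,-0.5],"rotation": [0,0,0]},
  {"dp": [0,0,0],"rotation": [0,0,0]},
])

```text
time: 19.35
tool_pos: [0.4872, -0.3349, 0.0511]
tool_rot: [-1.977, -2.437, -0.004]
wrist_force: [-0.4, -0.1, -0.4]
gripper_width: 0.0003
gripper_force: 0.0
```

Emit:
apply_moves([
  {"dp": [0,0,-0.5],"rotation": [0,0,0]},
  {"dp": [0,0,-0.5],"rotation": [0,0,0]},
  {"dp": [0,0,0],"rotation": [0,0,0]},
])

```text
time: 19.65
tool_pos: [0.4872, -0.3349, 0.0502]
tool_rot: [-1.977, -2.437, -0.004]
wrist_force: [0.9, 0.2, -0.2]
gripper_width: 0.0004
gripper_force: 0.0
```

Emit:
apply_moves([
  {"dp": [0,0,-0.4],"rotation": [0,0,0]},
  {"dp": [0,0,-0.4],"rotation": [0,0,0]},
  {"dp": [0,0,0],"rotation": [0,0,0]},
])

```text
time: 19.95
tool_pos: [0.4872, -0.3349, 0.0494]
tool_rot: [-1.977, -2.437, -0.004]
wrist_force: [0.1, 0.2, 0.1]
gripper_width: 0.0006
gripper_force: 0.0
```

Emit:
apply_moves([
  {"dp": [0,0,-0.4],"rotation": [0,0,0]},
  {"dp": [0,0,-0.3],"rotation": [0,0,0]},
  {"dp": [0,0,0],"rotation": [0,0,0]},
])

```text
time: 20.25
tool_pos: [0.4872, -0.3349, 0.0487]
tool_rot: [-1.977, -2.437, -0.004]
wrist_force: [-0.5, 0.6, 0.1]
gripper_width: 0.0005
gripper_force: 0.0
```

Emit:
apply_moves([
  {"dp": [0,0,-0.8],"rotation": [0,0,0]},
  {"dp": [0,0,0],"rotation": [0,0,0]},
])

```text
time: 20.45
tool_pos: [0.4872, -0.3348, 0.0478]
tool_rot: [-1.977, -2.437, -0.004]
wrist_force: [-0.3, 0.6, -1.4]
gripper_width: 0.0007
gripper_force: 0.0
```

Emit:
apply_moves([
  {"dp": [0,0,-0.5],"rotation": [0,0,0]},
  {"dp": [0,0,0],"rotation": [0,0,0]},
])

```text
time: 20.65
tool_pos: [0.4872, -0.3349, 0.0474]
tool_rot: [-1.977, -2.437, -0.004]
wrist_force: [-0.2, 1.3, 0.2]
gripper_width: 0.0004
gripper_force: 0.0
```

Emit:
apply_moves([
  {"dp": [0,0,-0.4],"rotation": [0,0,0]},
  {"dp": [0,0,0],"rotation": [0,0,0]},
])

```text
time: 20.85
tool_pos: [0.4873, -0.3349, 0.047]
tool_rot: [-1.977, -2.437, -0.004]
wrist_force: [-0.1, 0.5, -0.3]
gripper_width: 0.0003
gripper_force: 0.0
```

Emit:
apply_moves([
  {"dp": [0,0,-0.8],"rotation": [0,0,0]},
  {"dp": [0,0,0],"rotation": [0,0,0]},
])

```text
time: 21.05
tool_pos: [0.4873, -0.335, 0.047]
tool_rot: [-1.977, -2.437, -0.004]
wrist_force: [-0.7, 1.6, 4.1]
gripper_width: 0.0007
gripper_force: 2.3
```

Emit:
apply_moves([
  {"dp": [0,0,-0.5],"rotation": [0,0,0]},
  {"dp": [0,0,0],"rotation": [0,0,0]},
])

```text
time: 21.25
tool_pos: [0.4873, -0.335, 0.0469]
tool_rot: [-1.977, -2.437, -0.003]
wrist_force: [-2.4, 1.6, 7.5]
gripper_width: 0.0005
gripper_force: 3.8
```

Emit:
apply_moves([
  {"dp": [0,0,-0.3],"rotation": [0,0,0]},
  {"dp": [0,0,0],"rotation": [0,0,0]},
])

```text
time: 21.45
tool_pos: [0.4873, -0.335, 0.0469]
tool_rot: [-1.977, -2.438, -0.003]
wrist_force: [-2.6, 2.3, 9.1]
gripper_width: 0.0005
gripper_force: 4.7
```

Emit:
apply_moves([
  {"dp": [0,0,-0.1],"rotation": [0,0,0]},
  {"dp": [0,0,0],"rotation": [0,0,0]},
  {"dp": [0,0,0],"rotation": [0,0,0]},
  {"dp": [0,0,0],"rotation": [0,0,0]},
  {"dp": [0,0,0],"rotation": [0,0,0]},
  {"dp": [0,0,0],"rotation": [0,0,0]},
  {"dp": [0,0,0],"rotation": [0,0,0]},
  {"dp": [0,0,0],"rotation": [0,0,0]},
  {"dp": [0,0,0],"rotation": [0,0,0]},
  {"dp": [0,0,0],"rotation": [0,0,0]},
  {"dp": [0,0,0],"rotation": [0,0,0]},
  {"dp": [0,0,0],"rotation": [0,0,0]},
])

```text
time: 22.65
tool_pos: [0.4873, -0.335, 0.0469]
tool_rot: [-1.977, -2.438, -0.003]
wrist_force: [-3.0, 2.9, 10.6]
gripper_width: 0.0004
gripper_force: 5.0
```

Run:
```python
from h import *
F=[]
for n in("wrist","scene","side","wrist"):
    try: bub(n)
    except Exception as e: print(n,e)
    F.append(observe()["wrist_force"])
print(np.mean(F,0),np.round(F,1).tolist())
im,K,W=shot("wrist");g,b,k=bubble(im,K,W);c=int(g[0][0]);print(g,b)
col=im[:,c-6:c+7].astype(int).mean((1,2));y0=int(g[0][1]-g[1][0]);print([(r,int(col[r])) for r in range(30,300,4)])
```

```text
wrist vial [ 477.4 -285.6] [18.1 58.7] bubble along +y mm -1.62 452 edge dir 11.920246124267578
scene vial [ 479.8 -284.6] [13.8 60.8] bubble along +y mm 1.82 16 edge dir 14.944076538085938
side vial [ 477.2 -265.9] [13.1 61.3] bubble along +y mm -4.9 8 edge dir 7.50181770324707
wrist vial [ 477.4 -285.7] [18.1 58.7] bubble along +y mm -1.61 451 edge dir 11.920110702514648
[-2.36439937  2.60701148 10.07563771] [[-2.6, 2.7, 10.1], [-2.0, 2.1, 9.6], [-2.4, 3.2, 10.1], [-2.5, 2.4, 10.5]]
((259.5, 146.0), (112.0, 33.0), 90.0) (np.float64(258.93333333333334), np.float64(149.1))
[(30, 224), (34, 224), (38, 224), (42, 224), (46, 224), (50, 225), (54, 224), (58, 225), (62, 225), (66, 225), (70, 225), (74, 225), (78, 57), (82, 63), (86, 61), (90, 33), (94, 139), (98, 137), (102, 135), (106, 133), (110, 131), (114, 129), (118, 127), (122, 125), (126, 101), (130, 123), (134, 152), (138, 218), (142, 224), (146, 224), (150, 224), (154, 218), (158, 170), (162, 108), (166, 110), (170, 65), (174, 105), (178, 104), (182, 103), (186, 101), (190, 101), (194, 100), (198, 98), (202, 29), (206, 18), (210, 15), (214, 131), (218, 125), (222, 125), (226, 127), (230, 72), (234, 58), (238, 57), (242, 55), (246, 54), (250, 53), (254, 53), (258, 52), (262, 50), (266, 50), (270, 33), (274, 26), (278, 27), (282, 31), (286, 29), (290, 38), (294, 39), (298, 48)]
```

Under a steady push of about 10 N the bubble spans rows 134–159, between the lines at about 127 and 169. It is centred, so I'm handing in.

```bash
python3 -c "
from bench import finish_job
print(finish_job())"
```

```text
the job is handed in; nothing more can be done
None
```

The job is handed in: the level lies on the plate, the bubble is centred between the lines, and the arm was still pressing at about 10 N after 23 s. The first grip closed on empty air just above the level, and the timer, cutter and nozzle were never approached.

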